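# Tip the printing block onto the paper and press the print

## Robot

A 6-joint arm with a two-finger parallel gripper is mounted at the origin on the work surface. World frame = base frame: x ahead of the robot, y to its left, z up, the work surface at z = 0. Lengths are in m, angles in rad, forces in N, time in s.
With the tool pointing down it reaches from about 0.275 to 0.825 m from the base axis. Payload 5.2 kg.
Tool frame: the origin (TCP) lies midway between the tips of the shut fingers; the grasp point (between the pads) lies 19 mm behind it; z points along the fingers, y is the direction in which the jaws open and shut (so a half turn about z gives the same grasp; the last joint's range is limited). The gripper opens to 93 mm and grips with 3 to 60 N. Pads are 15 mm wide; open, the fingers measure 128 mm over their backs; the gripper's body (75 mm by 188 mm) begins 65 mm behind the grasp point.
Start: joints at [1.01, 0.259, 1.535, -0, 1.348, -0.203], TCP at [0.193, 0.515, 0.18] pointing down, gripper open.
Joint ranges: [-3.14, 3.14], [-0.91, 2.08], [0.19, 2.58], [-1.22, 4.36], [0.22, 2.71], [-3.12, 3.12]. Speed limits (rad/s): [2.57, 2.57, 3.14, 3.14, 3.14, 3.14].

## Interface

Orientations are given as a unit quaternion [w, x, y, z].
In Python, from bench import bot gives the robot as it stands. The module is installed in compiled form; this text tells all that it offers.
- The arm moves only by the tool send_rows, never from a script. Its argument "targets" is a list of rows, each an object with "xyz": the shift along the world's x, y, z in m, a list of three; "rotation": the turn, a rotation vector about the world's x, y, z in degrees, a list of three; "grip": the finger opening in m, from 0 to 0.093. A call has 1 to 20 rows; each row shifts and turns the commanded pose from where the row before left it; what a row does not reach is not made up. A row lasts 1/12 s, in which the tool goes at most 41.7 mm and 7.16 degrees, less where a joint would pass 70% of its speed; a pose out of reach is approached as far as the arm can. A call with a gripper value outside its range is refused whole. The fingers move at their own pace and stop on an object; "force" is the grip in N (left out, the last holds). Time passes only in rows, so rows that do not move let the fingers close. It gives the time, the measured TCP pose, the force and the opening at its end, in the units of the state.
- bot.observe(): the state, without advancing time (a new reading comes with each control period).
- bot.get_image(name): name is "side" or "top" or "wrist"; returns a dict with "frame" (480x640x3 uint8, red, green, blue), "intrinsics" (3x3 intrinsics, pixels), "k1" (the pictures are not rectified: a ray, as slopes to the right and down, at radius r is drawn at 1 + k1 r^2 times it, then the intrinsics apply), "R" (3x3) and "t" (3): a world point X has camera coordinates R X + t; the wrist camera has in their place "mount" (4x4, takes a point from camera to tool coordinates, whose origin is the TCP and whose axes are the flange's). Camera axes: x right, y down, z forward; pixel columns grow to the right and rows downward; lengths in m; the calibration is good to about 2 mm. A picture is of the moment at which its call begins: read the wrist's pose just before it. There is no depth.
- bot.finish_job(): hands the job in, once; it reports no verdict.
Trained networks look in a picture, given as the dict that the camera call returned (one of the last four; its "shot" number tells which), for a name from the list of things; names that differ only in an ending like _2 or _b are one class to them, and where a whole thing is asked for, a point or a joint stands for the part that bears it (a point fixed in the world has none). Each returns a list of dicts, best first, with "conf" (0 to 1); they miss things now and then, are a little off and sometimes report something else, mostly with a low value. They report only what shows in the picture. A call takes as long as a camera call. They do not tell look-alikes from the thing itself.
- bot.boxes_of(picture, label): "position" ([x, y, z] in m, in the coordinates of the camera as it stood for that picture, good to about 4 mm: the middle of the surface that is visible of it).
- bot.regions_of(picture, label): "pixels" (480x640 bool, what is visible of it).
- bot.mark_of(picture, label): "position" ([x, y, z] in m, in the coordinates of the camera as it stood for that picture, good to about 4 mm: a listed point, or the origin of a listed thing).
The state is a dict: "clock": time; "joints": joint angles; "dq": joint speeds; "effort": joint torques, N m; "eef_pos": TCP position; "tool_rot": TCP orientation; "force": force on the tool from outside, world axes, zero at the start; "wrist_torque": the same for the moment, N m; "opening": opening from 0.0 (shut) to 1.0 (fully open).
Only numpy, scipy, OpenCV 4.12 (cv2) and the standard library are available. Lean on these libraries where they do the work, as an engineer would, in place of code of your own. Each camera call takes 0.05 s, during which the arm holds its last target. There are 200 camera calls.

## Task

Make a print with the taller of the two wooden printing blocks: push it over from its bare wooden back so that it tips, where it stands, flat onto its leaf-patterned face on the paper, then press down firmly on its back for about a second and move clear. Only push and press: do not grasp or lift the block, do not slide it out of place, and leave the shorter block standing and everything else where it is.

Things in the scene. Friction and masses are not known exactly. Their poses are not given: they have to be found in the camera images.
- tall_block: taller of two wooden printing blocks upright on the pad, one side a dark rubber face with a raised leaf outline; loose, about 0.25 kg, 100 mm high, 70 wide, 36 thick. Origin: centre of its underside as it stands; z up, y along its width, x out of the printing face, which looks away from the robot, up to 1.2 rad to either side. Leaned over 20 degrees that way, it falls flat by itself
- tall_toe (a point): middle of the tall block's lower edge on its printing-face side (18 mm along its x from its origin): the edge over which it tips; it lies at pad height at the start and stays there in a proper tip
- tall_back (a point): centre of the tall block's bare wooden back, 50 mm above its underside as it stands; when the block lies face down this is the middle of its upper side, 36 mm above the pad
- short_block: the shorter printing block, same make, 60 mm high, 50 mm wide, 30 mm thick, about 0.09 kg, standing upright 0.17 to 0.24 m from the tall one on the same pad. Origin: centre of its underside; z up, x out of its printing face. Bystander, to be left standing
- board: grey drawing board, 360 x 560 mm, fixed, with a white pad of paper 330 x 480 mm on it; the pad's top is 10 mm above the table. Origin: centre of its underside, at table height; z up, y along its length towards the black clip (clip up to 21 mm above the table)
- eraser: white eraser 22 x 48 x 13 mm lying on the pad behind the blocks (robot side). Origin: centre of its underside. Bystander
- ink_pot: small glass jar with black lid, 38 mm across, 45 mm high, standing near the pad's far edge. Origin: centre of its underside. Bystander
- bowl: paper bowl, 140 mm across, 50 mm high, to the right of the board. Origin: centre of its underside. Bystander
- paint_a: closed paint bottle, 56 mm across, 150 mm high, right of the board. Origin: centre of its underside. Bystander
- paint_b: closed paint bottle, 56 mm across, 150 mm high, left of the board. Origin: centre of its underside. Bystander
- tape: roll of tape lying flat, 90 mm across, 25 mm high, left of the board. Origin: centre of its underside. Bystander
- mug: white mug, 80 mm across, 90 mm high, left of the board. Origin: centre of its underside. Bystander
Mind the look-alikes: they are no part of the job. What is shaped like the tall_block but purple is not meant.

How it is judged:
On the way:
1. the tall block lies face down where it stood and is pressed onto the paper from above by the fingers (more than 3 N) for 0.3 s (angle between tall_block's own x axis and vertical above 3.05 rad and height (world z) of tall_back below 0.05 m and distance of tall_toe from where it was at the start of the episode below 0.035 m and contact force between the fingers and tall_block above 3 N and contact force between tall_block and board above 5 N), for 0.3 s.
At the end, for the whole second after the job is handed in: Tall block at rest on the pad, printing face down (within 0.09 rad of flat), the edge it tipped over within 35 mm of its start; short block upright within 0.1 rad; short block, eraser and ink pot within 20 mm and the other things within 30 mm of their starts (angle between tall_block's own x axis and vertical above 3.05 rad and height (world z) of tall_back below 0.05 m and distance of tall_toe from where it was at the start of the episode below 0.035 m and linear speed of tall_block below 0.02 m/s and contact force between tall_block and board above 0.5 N and angle between short_block's own z axis and vertical below 0.1 rad and distance of each of eraser, ink_pot, short_block from where it was at the start of the episode below 0.02 m and distance of each of bowl, paint_a, paint_b, tape, mug from where it was at the start of the episode below 0.03 m); the robot touches nothing.
It fails at once if the tall block is lifted, or tipped towards its back (its front lower edge rises 18 mm) (height (world z) of tall_toe above 0.028 m).
It fails at once if the tall block is slid or carried away (its front lower edge moves more than 50 mm) (distance of tall_toe from where it was at the start of the episode above 0.05 m).
It fails at once if the short block is tipped (angle between short_block's own z axis and vertical above 0.4 rad).
It fails at once if a bystander is knocked about (distance of any of eraser, ink_pot, short_block from where it was at the start of the episode above 0.03 m or distance of any of bowl, paint_a, paint_b, tape, mug from where it was at the start of the episode above 0.04 m).
It also fails if it takes over 40 s, if anything falls off the work surface, if the arm or the gripper's body presses on something with over 40 N, if the wrist force passes 120 N, or if a joint passes its speed limit or range.

## Working session

There is one attempt and no reset: what is moved stays moved. The work goes in short steps, Python scripts to look and compute and a tool call to move; the robot and the scene stay as the last step left them, time stands still between calls to the robot, and variables do not carry over. Pictures are saved under pics/ and viewed, about 8 in all and at most 12, crops included, and the job is handed in when it is done.

Besides the shell and the picture viewer there is one more tool, called after ">>>" by a JSON object that holds its "method" and its "body", one argument or row to a line. send_rows: Moves the arm, as the interface text tells. Its arguments: {"type":"object","properties":{"targets":{"type":"array","items":{"type":"object","properties":{"xyz":{"type":"array","items":{"type":"number"}},"rotation":{"type":"array","items":{"type":"number"}},"grip":{"type":"number"}}}},"force":{"type":"number"}},"required":["targets"]}

```bash
mkdir -p pics; cat > h.py <<'E'
import numpy as np, cv2
from bench import bot
def w(pic,p):
    return np.array(pic['R']).T@(np.array(p)-np.array(pic['t']))
def proj(pic,X):
    c=np.array(pic['R'])@np.array(X)+np.array(pic['t']); s=c[:2]/c[2]; s=s*(1+pic['k1']*(s@s))
    K=np.array(pic['intrinsics']); return K[:2,:2]@s+K[:2,2]
def save(pic,n): cv2.imwrite('pics/'+n,pic['frame'][:,:,::-1])
E
python3 - <<'E'
from h import *
s=bot.observe(); print({k:np.round(v,3) for k,v in s.items()})
for c in ['top','side']:
    p=bot.get_image(c); save(p,c+'0.png')
    print(c,'campos',np.round(-np.array(p['R']).T@p['t'],3))
    for l in ['tall_block','tall_toe','tall_back','short_block','eraser','ink_pot','board']:
        for d in bot.mark_of(p,l): 
            q=w(p,d['position']); print(c,l,round(d['conf'],2),np.round(q,3),np.round(proj(p,q)))
    for d in bot.boxes_of(p,'tall_block'): print('box',round(d['conf'],2),np.round(w(p,d['position']),3))
E
```

```text
{'clock': np.float64(0.0), 'joints': array([ 1.01 ,  0.259,  1.536, -0.   ,  1.348, -0.203]), 'dq': array([ 0.001, -0.   ,  0.   ,  0.   , -0.002,  0.   ]), 'effort': array([-3.000e-03, -4.373e+01, -2.840e+01,  7.200e-02,  4.100e-02,
       -0.000e+00]), 'eef_pos': array([0.192, 0.515, 0.18 ]), 'tool_rot': array([-0.   ,  0.178,  0.984, -0.001]), 'force': array([ 0.687,  0.389, -0.684]), 'wrist_torque': array([ 0.017, -0.028,  0.037]), 'opening': np.float64(0.998)}
top campos [0.218 0.002 1.617]
top tall_block 0.89 [ 0.67   0.327 -0.001] [211. 171.]
top tall_block 0.88 [ 0.29  -0.191  0.005] [387. 304.]
top tall_block 0.78 [0.512 0.054 0.012] [302. 225.]
top tall_block 0.67 [0.341 0.28  0.002] [222. 283.]
top tall_block 0.58 [ 0.331  0.127 -0.002] [275. 287.]
top tall_toe 0.92 [ 0.286 -0.173  0.001] [380. 305.]
top tall_toe 0.71 [0.689 0.324 0.   ] [213. 165.]
top tall_toe 0.68 [0.342 0.131 0.002] [274. 283.]
top tall_back 0.95 [0.653 0.334 0.052] [205. 172.]
top tall_back 0.83 [ 0.296 -0.201  0.05 ] [392. 301.]
top tall_back 0.79 [0.501 0.063 0.06 ] [298. 226.]
top tall_back 0.78 [0
[... 1149 characters left out ...]
e tall_back 0.91 [ 0.292 -0.206  0.052] [272. 326.]
side tall_back 0.78 [0.308 0.117 0.049] [238. 210.]
side tall_back 0.61 [0.493 0.069 0.063] [318. 200.]
side tall_back 0.61 [0.355 0.264 0.052] [241. 164.]
side tall_back 0.58 [0.652 0.331 0.051] [339. 123.]
side tall_back 0.49 [ 0.584 -0.028 -0.005] [368. 238.]
side short_block 0.6 [ 0.53  -0.139  0.009] [367. 277.]
side eraser 0.46 [ 0.432 -0.042  0.006] [310. 257.]
side ink_pot 0.74 [ 0.714 -0.092  0.01 ] [430. 239.]
side board 0.85 [ 0.584 -0.028 -0.003] [368. 237.]
box 0.93 [0.501 0.039 0.089]
box 0.9 [0.663 0.299 0.075]
box 0.89 [ 0.281 -0.204  0.079]
box 0.7 [0.336 0.26  0.073]
box 0.7 [0.388 0.461 0.014]
box 0.57 [0.323 0.099 0.072]
```

View pics/top0.png

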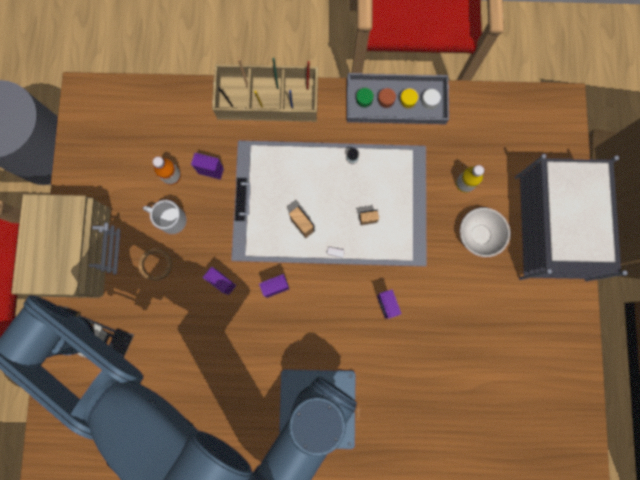

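View pics/side0.png

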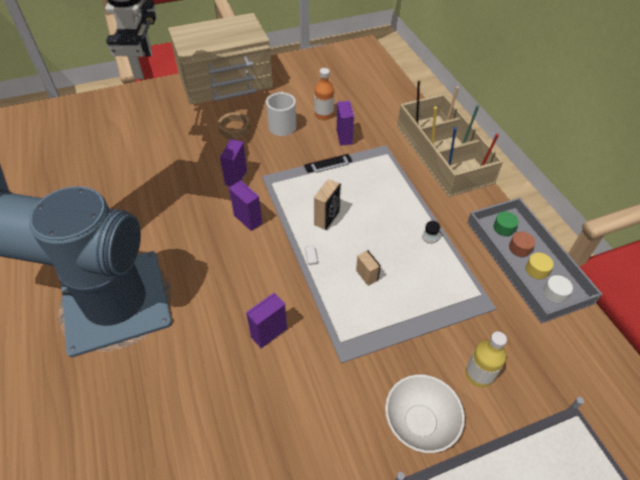

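```bash
cat > fit.py <<'E'
from h import *
from scipy.optimize import differential_evolution
def fit(pics,lab,xy,dims,z0=0.010,mp=None):
    ms=[]
    for p in pics:
        best=None
        for d in bot.regions_of(p,lab):
            m=d['pixels']; v,u=np.nonzero(m); c=np.array([u.mean(),v.mean()])
            e=np.linalg.norm(c-proj(p,[*xy,z0+dims[2]/2]))
            if best is None or e<best[0]: best=(e,m,d['conf'])
        print(lab,'region err',best[0],best[2],best[1].sum()); ms.append(best[1])
    T,W,H=dims
    c0=np.array([[a*T/2,b*W/2,c] for a in(-1,1) for b in(-1,1) for c in(0,H)])
    def cost(q):
        x,y,a=q; R=np.array([[np.cos(a),-np.sin(a),0],[np.sin(a),np.cos(a),0],[0,0,1]])
        X=c0@R.T+[x,y,z0]; s=0
        for p,m in zip(pics,ms):
            v,u=np.nonzero(m); u0,v0,u1,v1=u.min()-15,v.min()-15,u.max()+16,v.max()+16; S=8
            P=np.array([proj(p,k) for k in X])
            h=cv2.convexHull(np.round(((P+.5-[u0,v0])*S-.5)).astype(np.int32)); I=np.zeros(((v1-v0)*S,(u1-u0)*S),np.uint8)
            cv2.fillConvexPoly(I,h,1); I=cv2.resize(I.astype(np.float32),None,fx=1/S,fy=1/S,interpolation=cv2.INTER_AREA)
            s+=np.abs(I-m[v0:v1,u0:u1]).sum()/m.sum()
        return s
    r=differential_evolution(cost,[(xy[0]-.02,xy[0]+.02),(xy[1]-.02,xy[1]+.02),(-1.3,1.3)],seed=1,maxiter=25,popsize=8)
    print(lab,'fit',np.round(r.x,4),'cost',round(r.fun,3)); return r.x
E
python3 - <<'E'
from fit import *
t,s=bot.get_image('top'),bot.get_image('side')
fit([t,s],'tall_block',(.511,.055),(.036,.07,.1))
fit([t,s],'short_block',(.53,-.139),(.03,.05,.06))
big=np.hstack([cv2.resize(t['frame'][190:260,265:345],None,fx=5,fy=5,interpolation=2),cv2.resize(s['frame'][170:240,290:370],None,fx=5,fy=5,interpolation=2)])
cv2.imwrite('pics/crop1.png',big[:,:,::-1])
E
```

```text
tall_block region err 0.9586559758699971 0.67 459
tall_block region err 0.9319030377614859 0.82 1062
tall_block fit [ 0.5102  0.0531 -0.888 ] cost 0.142
short_block region err 1.6633551100086372 0.63 224
short_block region err 149.716017992524 0.27 1466
short_block fit [ 0.535  -0.1389  0.1866] cost 1.238
```

View pics/crop1.png

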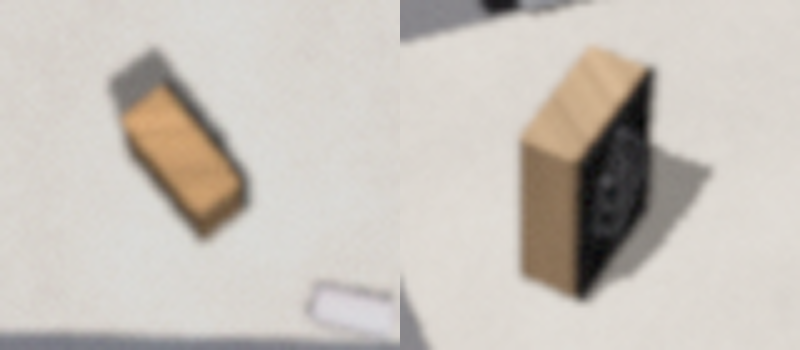

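Candidates (top picture): the wooden tall block at (302,222), the wooden short block at (369,217), and purple look-alikes at (207,165), (218,280), (275,286) and (390,304). I choose the wooden one at (302,222). The crop shows its dark leaf face looking +x/−y, at yaw about −0.88, with its bare back towards −x/+y. I'll move behind the back with the fingers shut.

>>> {"method": "send_rows", "body": {
  "targets": [
    {"xyz": [0.0131, -0.0197, 0], "rotation": [0, 0, -1.52], "grip": 0},
    {"xyz": [0.0131, -0.0197, 0], "rotation": [0, 0, -1.52], "grip": 0},
    {"xyz": [0.0131, -0.0197, 0], "rotation": [0, 0, -1.52], "grip": 0},
    {"xyz": [0.0131, -0.0197, 0], "rotation": [0, 0, -1.52], "grip": 0},
    {"xyz": [0.0131, -0.0197, 0], "rotation": [0, 0, -1.52], "grip": 0},
    {"xyz": [0.0131, -0.0197, 0], "rotation": [0, 0, -1.52], "grip": 0},
    {"xyz": [0.0131, -0.0197, 0], "rotation": [0, 0, -1.52], "grip": 0},
    {"xyz": [0.0131, -0.0197, 0], "rotation": [0, 0, -1.52], "grip": 0},
    {"xyz": [0.0131, -0.0197, 0], "rotation": [0, 0, -1.52], "grip": 0},
    {"xyz": [0.0131, -0.0197, 0], "rotation": [0, 0, -1.52], "grip": 0},
    {"xyz": [0.0131, -0.0197, 0], "rotation": [0, 0, -1.52], "grip": 0},
    {"xyz": [0.0131, -0.0197, 0], "rotation": [0, 0, -1.52], "grip": 0},
    {"xyz": [0.0131, -0.0197, 0], "rotation": [0, 0, -1.52], "grip": 0},
    {"xyz": [0.0131, -0.0197, 0], "rotation": [0, 0, -1.52], "grip": 0},
    {"xyz": [0.0131, -0.0197, 0], "rotation": [0, 0, -1.52], "grip": 0},
    {"xyz": [0.0131, -0.0197, 0], "rotation": [0, 0, -1.52], "grip": 0},
    {"xyz": [0.0131, -0.0197, 0], "rotation": [0, 0, -1.52], "grip": 0},
    {"xyz": [0.0131, -0.0197, 0], "rotation": [0, 0, -1.52], "grip": 0},
    {"xyz": [0.0131, -0.0197, 0], "rotation": [0, 0, -1.52], "grip": 0},
    {"xyz": [0.0131, -0.0197, 0], "rotation": [0, 0, -1.52], "grip": 0}
  ]
}}

```text
clock: 2.87
eef_pos: [0.4552, 0.1201, 0.1806]
tool_rot: [0.0, 0.43, 0.903, 0.0]
force: [0.9, 0.1, 0.3]
opening: 0.01
```

>>> {"method": "send_rows", "body": {
  "targets": [
    {"xyz": [0, 0, -0.017], "rotation": [0, 0, 0], "grip": 0},
    {"xyz": [0, 0, -0.017], "rotation": [0, 0, 0], "grip": 0},
    {"xyz": [0, 0, -0.017], "rotation": [0, 0, 0], "grip": 0},
    {"xyz": [0, 0, -0.017], "rotation": [0, 0, 0], "grip": 0},
    {"xyz": [0, 0, -0.017], "rotation": [0, 0, 0], "grip": 0},
    {"xyz": [0, 0, 0], "rotation": [0, 0, 0], "grip": 0},
    {"xyz": [0, 0, 0], "rotation": [0, 0, 0], "grip": 0}
  ]
}}

```text
clock: 3.45
eef_pos: [0.454, 0.1211, 0.0951]
tool_rot: [-0.001, 0.43, 0.903, -0.0]
force: [0.7, 1.2, 0.4]
opening: 0.006
```

>>> {"method": "send_rows", "body": {
  "targets": [
    {"xyz": [0.0063, -0.0078, 0], "rotation": [0, 0, 0], "grip": 0},
    {"xyz": [0.0063, -0.0078, 0], "rotation": [0, 0, 0], "grip": 0},
    {"xyz": [0.0063, -0.0078, 0], "rotation": [0, 0, 0], "grip": 0},
    {"xyz": [0, 0, 0], "rotation": [0, 0, 0], "grip": 0},
    {"xyz": [0, 0, 0], "rotation": [0, 0, 0], "grip": 0}
  ]
}}

```text
clock: 3.87
eef_pos: [0.4745, 0.097, 0.0959]
tool_rot: [0.0, 0.43, 0.903, 0.0]
force: [0.4, -1.2, 0.6]
opening: 0.003
```

```bash
python3 - <<'E'
from h import *
p=bot.get_image('wrist'); s=bot.get_image('side')
big=np.hstack([cv2.resize(p['frame'],(440,330)),cv2.resize(s['frame'][130:240,280:400],(360,330),interpolation=2)])
cv2.imwrite('pics/w1.png',big[:,:,::-1])
E
```

```text
(no output)
```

View pics/w1.png

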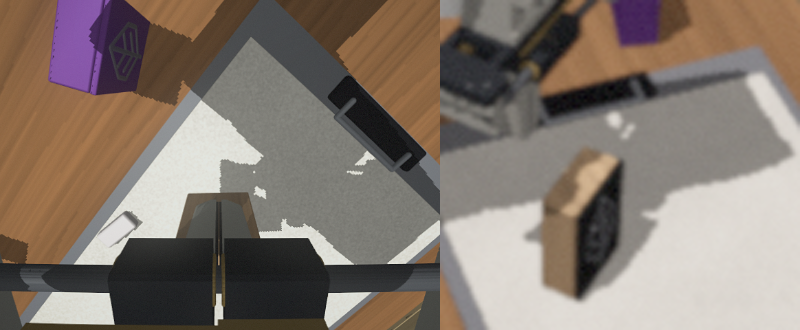

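The wrist view shows the block square to the shut fingers and centred on them (about x 190–255, seam at 217). The side view shows it upright and untouched. Next is the slow push.

>>> {"method": "send_rows", "body": {
  "targets": [
    {"xyz": [0.0032, -0.0039, 0], "rotation": [0, 0, 0], "grip": 0},
    {"xyz": [0.0032, -0.0039, 0], "rotation": [0, 0, 0], "grip": 0},
    {"xyz": [0.0032, -0.0039, 0], "rotation": [0, 0, 0], "grip": 0},
    {"xyz": [0.0016, -0.0019, 0], "rotation": [0, 0, 0], "grip": 0},
    {"xyz": [0.0016, -0.0019, 0], "rotation": [0, 0, 0], "grip": 0},
    {"xyz": [0.0016, -0.0019, 0], "rotation": [0, 0, 0], "grip": 0},
    {"xyz": [0.0016, -0.0019, 0], "rotation": [0, 0, 0], "grip": 0},
    {"xyz": [0.0016, -0.0019, 0], "rotation": [0, 0, 0], "grip": 0},
    {"xyz": [0.0016, -0.0019, 0], "rotation": [0, 0, 0], "grip": 0},
    {"xyz": [0.0016, -0.0019, 0], "rotation": [0, 0, 0], "grip": 0},
    {"xyz": [0.0016, -0.0019, 0], "rotation": [0, 0, 0], "grip": 0},
    {"xyz": [0.0016, -0.0019, 0], "rotation": [0, 0, 0], "grip": 0}
  ]
}}

```text
clock: 4.97
eef_pos: [0.4976, 0.0688, 0.0955]
tool_rot: [0.0, 0.43, 0.903, 0.0]
force: [-0.7, -0.5, -0.4]
opening: 0.009
```

```bash
python3 - <<'E'
from h import *
s=bot.get_image('side')
print(bot.observe()['force'],bot.observe()['eef_pos'])
for l in ['tall_toe','tall_back']:
    for d in bot.mark_of(s,l):
        q=w(s,d['position'])
        if np.hypot(*(q[:2]-[.51,.05]))<.08: print(l,round(d['conf'],2),np.round(q,3))
cv2.imwrite('pics/s2.png',cv2.resize(s['frame'][130:240,270:400],None,fx=4,fy=4,interpolation=2)[:,:,::-1])
E
```

```text
[0.52051804 0.11997966 1.07173095] [0.49801786 0.06847099 0.0954822 ]
tall_toe 0.87 [0.516 0.042 0.009]
tall_back 0.61 [0.494 0.07  0.06 ]
```

View pics/s2.png

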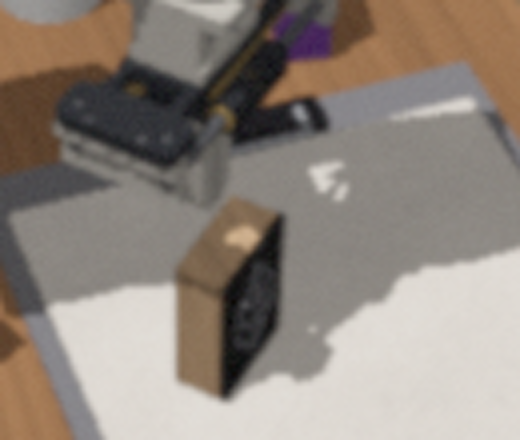

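The fingertip is at the block's back top edge (about pixel (215,200) in the crop). The block still looks upright. I'll keep going slowly.

>>> {"method": "send_rows", "body": {
  "targets": [
    {"xyz": [0.0016, -0.0019, 0], "rotation": [0, 0, 0], "grip": 0},
    {"xyz": [0.0016, -0.0019, 0], "rotation": [0, 0, 0], "grip": 0},
    {"xyz": [0.0016, -0.0019, 0], "rotation": [0, 0, 0], "grip": 0},
    {"xyz": [0.0016, -0.0019, 0], "rotation": [0, 0, 0], "grip": 0},
    {"xyz": [0.0016, -0.0019, 0], "rotation": [0, 0, 0], "grip": 0},
    {"xyz": [0.0016, -0.0019, 0], "rotation": [0, 0, 0], "grip": 0},
    {"xyz": [0.0016, -0.0019, 0], "rotation": [0, 0, 0], "grip": 0}
  ]
}}

```text
clock: 5.7
eef_pos: [0.5089, 0.0555, 0.0954]
tool_rot: [0.0, 0.43, 0.903, -0.0]
force: [0.7, 1.0, -0.5]
opening: 0.001
```

```bash
python3 - <<'E'
from h import *
s=bot.get_image('side')
print(bot.observe()['force'],bot.observe()['eef_pos'])
for l in ['tall_toe','tall_back']:
    for d in bot.mark_of(s,l):
        q=w(s,d['position'])
        if np.hypot(*(q[:2]-[.51,.05]))<.08: print(l,round(d['conf'],2),np.round(q,3))
cv2.imwrite('pics/s3.png',cv2.resize(s['frame'][130:240,270:400],None,fx=4,fy=4,interpolation=2)[:,:,::-1])
E
```

```text
[ 0.84252639 -0.50123592  0.3888135 ] [0.50923633 0.05512136 0.09546674]
tall_toe 0.7 [0.515 0.044 0.009]
tall_back 0.7 [0.495 0.069 0.058]
```

View pics/s3.png

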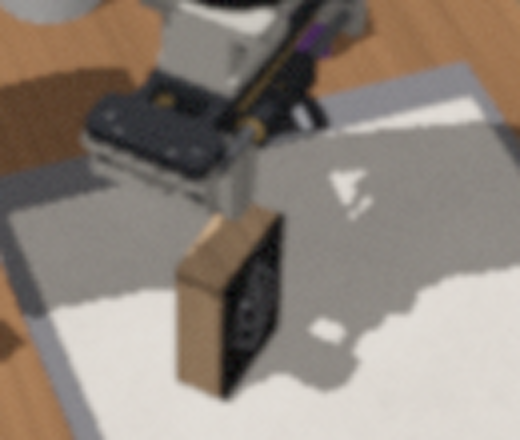

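```bash
python3 - <<'E'
from fit import *
s=bot.get_image('side');t=bot.get_image('top')
o=bot.observe()['eef_pos'];print(o)
def crop(p):return (proj(p,o)-[270,130])*4
print('tcp crop px',crop(s), 'top px',proj(t,o))
x=fit([s],'tall_block',(.51,.053),(.036,.07,.1))
a=x[2];d=np.array([np.cos(a),np.sin(a)]);y=np.array([-d[1],d[0]])
for f in(-1,1):
  for g in(-1,1):
    for z in(.01,.11):
      c=x[:2]+f*.018*d+g*.035*y; print(f,g,z,np.round((proj(s,[*c,z])-[270,130])*4))
cv2.imwrite('pics/t4.png',np.hstack([cv2.resize(t['frame'][180:270,260:360],(400,360),interpolation=2),cv2.resize(bot.get_image('wrist')['frame'],(400,360))])[:,:,::-1])
E
```

```text
[0.50862347 0.05568763 0.09542312]
tcp crop px [227.41340313 252.83504335] top px [300.71965383 220.52378197]
tall_block region err 81.69941018873185 0.68 1101
tall_block fit [0.5017 0.0423 0.9643] cost 1.0
-1 -1 0.01 [272. 401.]
-1 -1 0.11 [278. 288.]
-1 1 0.01 [159. 379.]
-1 1 0.11 [158. 265.]
1 -1 0.01 [285. 357.]
1 -1 0.11 [292. 243.]
1 1 0.01 [174. 335.]
1 1 0.11 [174. 221.]
```

View pics/t4.png

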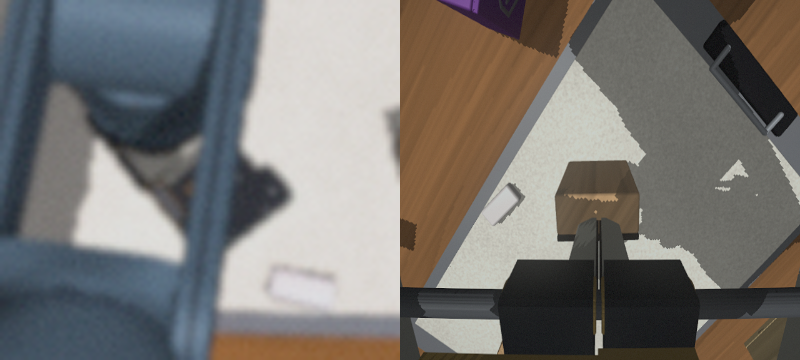

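```bash
python3 - <<'E'
from h import *
o=bot.observe(); p=bot.get_image('wrist'); M=np.array(p['mount']); print(np.round(M,3),o['force'])
Mi=np.linalg.inv(M); K=np.array(p['intrinsics'])
def pc(X):
    c=(Mi@[*X,1])[:3]; s=c[:2]/c[2]; s=s*(1+p['k1']*(s@s)); return np.round(K[:2,:2]@s+K[:2,2])
for X in [(0,0,0),(0,0,-.02),(0,0,-.04),(0.008,0,0),(-0.008,0,0),(0,.017,0)]: print(X,pc(X))
from scipy.spatial.transform import Rotation as Ro
q=o['tool_rot']; R=Ro.from_quat([q[1],q[2],q[3],q[0]]); print('tool axes',np.round(R.as_matrix(),2))
for l in ['tall_block','tall_toe','tall_back','eraser']:
    for d in bot.mark_of(p,l): 
        X=M@[*d['position'],1]; print(l,round(d['conf'],2),'tool',np.round(X[:3],3),'world',np.round(R.apply(X[:3])+o['eef_pos'],3),pc(X[:3]))
a=-.888;d=np.array([np.cos(a),np.sin(a)]);y=np.array([-d[1],d[0]])
for f in(-1,1):
  for g in(-1,1):
    for z in(.01,.11):
      c=np.array([.5102,.0531])+f*.018*d+g*.035*y; print(f,g,z,pc(R.inv().apply(np.array([*c,z])-o['eef_pos'])))
cv2.imwrite('pics/w5.png',cv2.resize(p['frame'][190:380,200:430],(690,570),interpolation=2)[:,:,::-1])
E
```

```text
[[ 0.001 -0.954 -0.3    0.085]
 [ 1.     0.001 -0.001 -0.   ]
 [ 0.001 -0.3    0.954 -0.205]
 [ 0.     0.     0.     1.   ]] [-0.05442869 -0.10734702  0.18075397]
(0, 0, 0) [318. 278.]
(0, 0, -0.02) [318. 293.]
(0, 0, -0.04) [318. 311.]
(0.008, 0, 0) [318. 265.]
(-0.008, 0, 0) [318. 291.]
(0, 0.017, 0) [349. 278.]
tool axes [[-0.63  0.78 -0.  ]
 [ 0.78  0.63  0.  ]
 [ 0.   -0.   -1.  ]]
tall_block 0.73 tool [-0.    -0.004  0.09 ] world [0.506 0.053 0.005] [313. 234.]
tall_back 0.86 tool [0.017 0.003 0.035] world [0.5   0.071 0.061] [323. 231.]
eraser 0.72 tool [-0.035 -0.124  0.085] world [ 0.435 -0.049  0.01 ] [163. 277.]
-1 -1 0.01 [271. 216.]
-1 -1 0.11 [249. 262.]
-1 1 0.01 [364. 216.]
-1 1 0.11 [386. 262.]
1 -1 0.01 [273. 261.]
1 -1 0.11 [253. 324.]
1 1 0.01 [363. 261.]
1 1 0.11 [382. 325.]
```

View pics/w5.png

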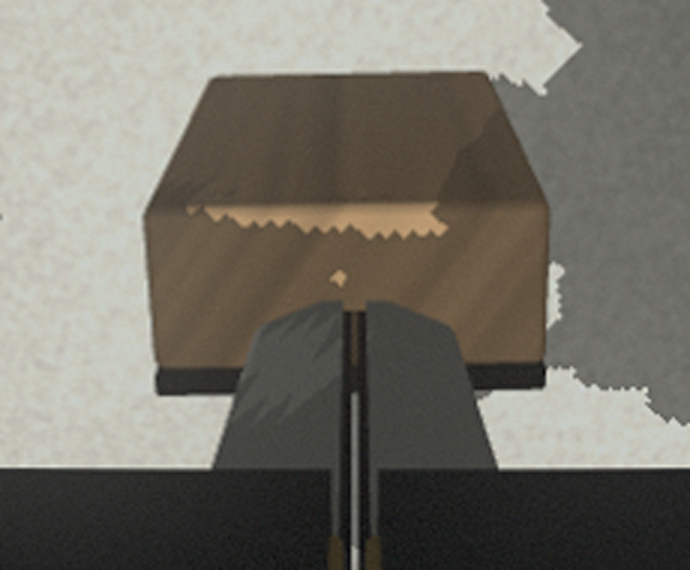

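The wrist and side views disagree with the stated TCP. With the TCP nominally inside the block there is no force and the block hasn't moved. The visible fingertips end about 30 mm short of the TCP, so they are now just above the block's top. I'll retreat and go 30 mm lower.

>>> {"method": "send_rows", "body": {
  "targets": [
    {"xyz": [-0.0088, 0.0108, 0], "rotation": [0, 0, 0], "grip": 0},
    {"xyz": [-0.0088, 0.0108, 0], "rotation": [0, 0, 0], "grip": 0},
    {"xyz": [-0.0088, 0.0108, 0], "rotation": [0, 0, 0], "grip": 0},
    {"xyz": [-0.0088, 0.0108, 0], "rotation": [0, 0, 0], "grip": 0},
    {"xyz": [0, 0, -0.01], "rotation": [0, 0, 0], "grip": 0},
    {"xyz": [0, 0, -0.01], "rotation": [0, 0, 0], "grip": 0},
    {"xyz": [0, 0, -0.01], "rotation": [0, 0, 0], "grip": 0},
    {"xyz": [0, 0, 0], "rotation": [0, 0, 0], "grip": 0},
    {"xyz": [0, 0, 0], "rotation": [0, 0, 0], "grip": 0}
  ]
}}

```text
clock: 7.05
eef_pos: [0.4729, 0.0985, 0.0642]
tool_rot: [-0.001, 0.43, 0.903, -0.001]
force: [0.6, -0.0, 0.4]
opening: 0.007
```

>>> {"method": "send_rows", "body": {
  "targets": [
    {"xyz": [0.0032, -0.0039, 0], "rotation": [0, 0, 0], "grip": 0},
    {"xyz": [0.0032, -0.0039, 0], "rotation": [0, 0, 0], "grip": 0},
    {"xyz": [0.0032, -0.0039, 0], "rotation": [0, 0, 0], "grip": 0},
    {"xyz": [0.0016, -0.0019, 0], "rotation": [0, 0, 0], "grip": 0},
    {"xyz": [0.0016, -0.0019, 0], "rotation": [0, 0, 0], "grip": 0},
    {"xyz": [0.0016, -0.0019, 0], "rotation": [0, 0, 0], "grip": 0},
    {"xyz": [0.0016, -0.0019, 0], "rotation": [0, 0, 0], "grip": 0},
    {"xyz": [0.0016, -0.0019, 0], "rotation": [0, 0, 0], "grip": 0},
    {"xyz": [0.0016, -0.0019, 0], "rotation": [0, 0, 0], "grip": 0},
    {"xyz": [0.0016, -0.0019, 0], "rotation": [0, 0, 0], "grip": 0},
    {"xyz": [0.0016, -0.0019, 0], "rotation": [0, 0, 0], "grip": 0}
  ]
}}

```text
clock: 7.97
eef_pos: [0.4959, 0.0719, 0.0654]
tool_rot: [-0.0, 0.43, 0.903, 0.0]
force: [0.3, -1.1, 0.4]
opening: 0.005
```

```bash
python3 - <<'E'
from h import *
o=bot.observe(); s=bot.get_image('side'); p=bot.get_image('wrist'); print(o['force'],o['eef_pos'])
for l in ['tall_toe','tall_back']:
    for d in bot.mark_of(s,l):
        q=w(s,d['position'])
        if np.hypot(*(q[:2]-[.51,.05]))<.08: print(l,round(d['conf'],2),np.round(q,3))
cv2.imwrite('pics/s6.png',np.hstack([cv2.resize(s['frame'][130:240,270:380],(400,400),interpolation=2),cv2.resize(p['frame'][190:390,220:420],(400,400),interpolation=2)])[:,:,::-1])
E
```

```text
[ 0.34661725 -1.09769046  0.43524095] [0.4959233  0.07193323 0.06544871]
tall_toe 0.66 [0.518 0.042 0.007]
tall_back 0.19 [0.508 0.056 0.015]
```

View pics/s6.png

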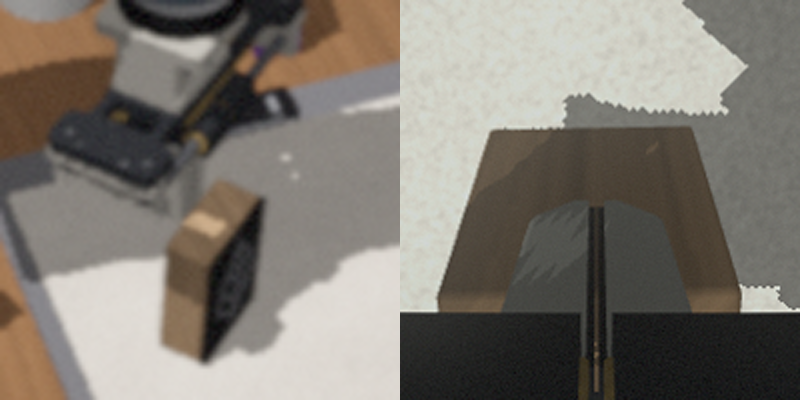

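The fingertips now lie over the back face below its top edge in the wrist view, and contact is just starting. I'll continue slowly.

>>> {"method": "send_rows", "body": {
  "targets": [
    {"xyz": [0.0013, -0.0016, 0], "rotation": [0, 0, 0], "grip": 0},
    {"xyz": [0.0013, -0.0016, 0], "rotation": [0, 0, 0], "grip": 0},
    {"xyz": [0.0013, -0.0016, 0], "rotation": [0, 0, 0], "grip": 0},
    {"xyz": [0.0013, -0.0016, 0], "rotation": [0, 0, 0], "grip": 0},
    {"xyz": [0.0013, -0.0016, 0], "rotation": [0, 0, 0], "grip": 0},
    {"xyz": [0.0013, -0.0016, 0], "rotation": [0, 0, 0], "grip": 0},
    {"xyz": [0.0013, -0.0016, 0], "rotation": [0, 0, 0], "grip": 0}
  ]
}}

```text
clock: 8.75
eef_pos: [0.5052, 0.0605, 0.0655]
tool_rot: [0.0, 0.43, 0.903, -0.0]
force: [-1.0, 0.1, 1.0]
opening: 0.002
```

```bash
python3 - <<'E'
from h import *
o=bot.observe(); s=bot.get_image('side'); p=bot.get_image('wrist'); print(o['force'],o['eef_pos'])
for l in ['tall_toe','tall_back']:
    for d in bot.mark_of(s,l):
        q=w(s,d['position'])
        if np.hypot(*(q[:2]-[.51,.05]))<.08: print(l,round(d['conf'],2),np.round(q,3))
cv2.imwrite('pics/s7.png',np.hstack([cv2.resize(s['frame'][130:240,270:380],(400,400),interpolation=2),cv2.resize(p['frame'][190:390,220:420],(400,400),interpolation=2)])[:,:,::-1])
E
```

```text
[-0.95594878  0.14884852  1.04402157] [0.50521561 0.06053781 0.06548094]
tall_toe 0.61 [0.515 0.041 0.008]
tall_back 0.57 [0.499 0.058 0.068]
```

View pics/s7.png

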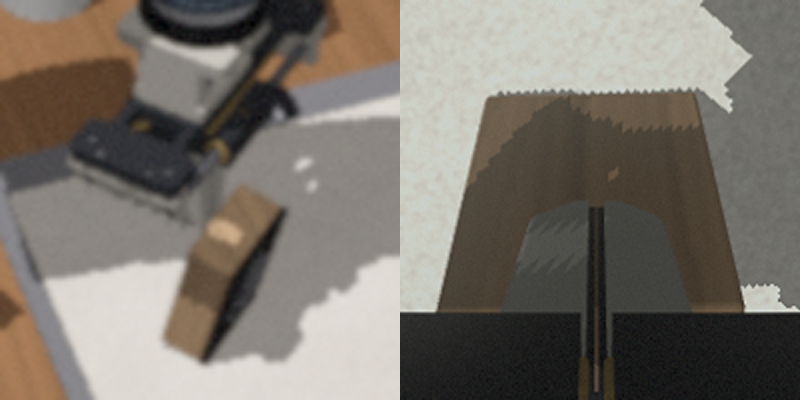

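The block is leaning about 12° over its toe. The lower front corner is unchanged at (205,360) in the crop, so it isn't sliding. I'll push it past its balance point.

>>> {"method": "send_rows", "body": {
  "targets": [
    {"xyz": [0.0013, -0.0016, 0], "rotation": [0, 0, 0], "grip": 0},
    {"xyz": [0.0013, -0.0016, 0], "rotation": [0, 0, 0], "grip": 0},
    {"xyz": [0.0013, -0.0016, 0], "rotation": [0, 0, 0], "grip": 0},
    {"xyz": [0.0013, -0.0016, 0], "rotation": [0, 0, 0], "grip": 0},
    {"xyz": [0.0013, -0.0016, 0], "rotation": [0, 0, 0], "grip": 0},
    {"xyz": [0.0013, -0.0016, 0], "rotation": [0, 0, 0], "grip": 0},
    {"xyz": [0.0013, -0.0016, 0], "rotation": [0, 0, 0], "grip": 0},
    {"xyz": [0.0013, -0.0016, 0], "rotation": [0, 0, 0], "grip": 0},
    {"xyz": [0.0013, -0.0016, 0], "rotation": [0, 0, 0], "grip": 0},
    {"xyz": [0.0013, -0.0016, 0], "rotation": [0, 0, 0], "grip": 0},
    {"xyz": [0.0013, -0.0016, 0], "rotation": [0, 0, 0], "grip": 0},
    {"xyz": [0, 0, 0], "rotation": [0, 0, 0], "grip": 0},
    {"xyz": [0, 0, 0], "rotation": [0, 0, 0], "grip": 0},
    {"xyz": [0, 0, 0], "rotation": [0, 0, 0], "grip": 0}
  ]
}}

```text
clock: 10.12
eef_pos: [0.5192, 0.0432, 0.0654]
tool_rot: [-0.0, 0.43, 0.903, -0.0]
force: [0.2, 0.9, 0.6]
opening: 0.007
```

```bash
python3 - <<'E'
from h import *
o=bot.observe(); s=bot.get_image('side'); p=bot.get_image('wrist'); print(o['force'],o['eef_pos'])
for l in ['tall_block','tall_toe','tall_back','short_block']:
    for d in bot.mark_of(s,l):
        q=w(s,d['position'])
        if np.hypot(*(q[:2]-[.54,.0]))<.18: print(l,round(d['conf'],2),np.round(q,3))
cv2.imwrite('pics/s8.png',np.hstack([cv2.resize(s['frame'][150:290,280:420],(400,400),interpolation=2),cv2.resize(p['frame'][90:390,170:470],(400,400),interpolation=2)])[:,:,::-1])
E
```

```text
[0.18939178 0.88859016 0.62860291] [0.51918626 0.04321011 0.06541275]
tall_block 0.68 [0.521 0.042 0.034]
tall_toe 0.88 [0.518 0.042 0.012]
tall_back 0.64 [0.551 0.004 0.047]
short_block 0.97 [ 0.53  -0.137  0.008]
```

View pics/s8.png

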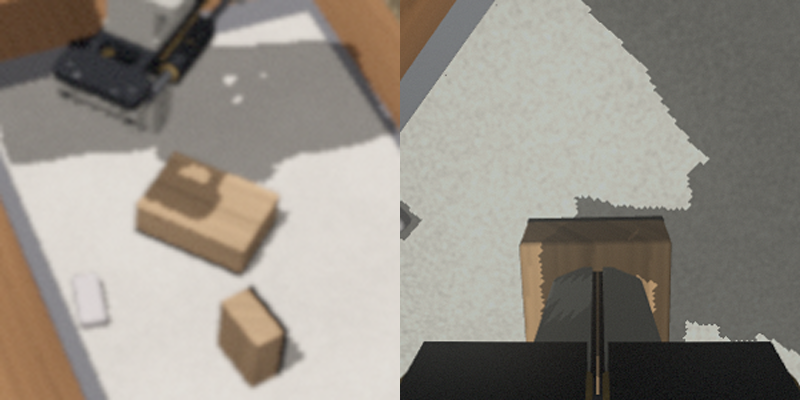

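The block lies flat, face down, with the toe at about (0.518, 0.042), where it was. The short block is still standing. I'll move over the back centre (0.551, 0.004) and come down gently, watching the force.

>>> {"method": "send_rows", "body": {
  "targets": [
    {"xyz": [0.008, -0.0098, 0], "rotation": [0, 0, 0], "grip": 0},
    {"xyz": [0.008, -0.0098, 0], "rotation": [0, 0, 0], "grip": 0},
    {"xyz": [0.008, -0.0098, 0], "rotation": [0, 0, 0], "grip": 0},
    {"xyz": [0.008, -0.0098, 0], "rotation": [0, 0, 0], "grip": 0},
    {"xyz": [0, 0, -0.009], "rotation": [0, 0, 0], "grip": 0},
    {"xyz": [0, 0, -0.009], "rotation": [0, 0, 0], "grip": 0},
    {"xyz": [0, 0, -0.009], "rotation": [0, 0, 0], "grip": 0},
    {"xyz": [0, 0, -0.009], "rotation": [0, 0, 0], "grip": 0},
    {"xyz": [0, 0, 0], "rotation": [0, 0, 0], "grip": 0},
    {"xyz": [0, 0, 0], "rotation": [0, 0, 0], "grip": 0}
  ]
}}

```text
clock: 11.25
eef_pos: [0.5501, 0.0046, 0.0284]
tool_rot: [-0.001, 0.429, 0.903, -0.0]
force: [-0.6, 0.5, 0.8]
opening: 0.004
```

>>> {"method": "send_rows", "body": {
  "targets": [
    {"xyz": [0, 0, -0.001], "rotation": [0, 0, 0], "grip": 0},
    {"xyz": [0, 0, -0.001], "rotation": [0, 0, 0], "grip": 0},
    {"xyz": [0, 0, -0.001], "rotation": [0, 0, 0], "grip": 0},
    {"xyz": [0, 0, -0.001], "rotation": [0, 0, 0], "grip": 0},
    {"xyz": [0, 0, -0.001], "rotation": [0, 0, 0], "grip": 0},
    {"xyz": [0, 0, -0.001], "rotation": [0, 0, 0], "grip": 0}
  ]
}}

```text
clock: 11.75
eef_pos: [0.5514, 0.004, 0.0235]
tool_rot: [0.0, 0.43, 0.903, 0.0]
force: [1.1, -0.3, -0.9]
opening: 0.003
```

>>> {"method": "send_rows", "body": {
  "targets": [
    {"xyz": [0, 0, -0.001], "rotation": [0, 0, 0], "grip": 0},
    {"xyz": [0, 0, -0.001], "rotation": [0, 0, 0], "grip": 0},
    {"xyz": [0, 0, -0.001], "rotation": [0, 0, 0], "grip": 0},
    {"xyz": [0, 0, -0.001], "rotation": [0, 0, 0], "grip": 0}
  ]
}}

```text
clock: 12.08
eef_pos: [0.5513, 0.004, 0.0193]
tool_rot: [-0.0, 0.43, 0.903, -0.0]
force: [0.2, -0.0, 0.0]
opening: 0.006
```

>>> {"method": "send_rows", "body": {
  "targets": [
    {"xyz": [0, 0, -0.001], "rotation": [0, 0, 0], "grip": 0},
    {"xyz": [0, 0, -0.001], "rotation": [0, 0, 0], "grip": 0},
    {"xyz": [0, 0, -0.001], "rotation": [0, 0, 0], "grip": 0}
  ]
}}

```text
clock: 12.33
eef_pos: [0.5513, 0.004, 0.0164]
tool_rot: [-0.0, 0.43, 0.903, 0.0]
force: [-0.3, -0.4, 0.1]
opening: 0.005
```

>>> {"method": "send_rows", "body": {
  "targets": [
    {"xyz": [0, 0, -0.001], "rotation": [0, 0, 0], "grip": 0},
    {"xyz": [0, 0, -0.001], "rotation": [0, 0, 0], "grip": 0},
    {"xyz": [0, 0, 0], "rotation": [0, 0, 0], "grip": 0}
  ]
}}

```text
clock: 12.58
eef_pos: [0.5511, 0.004, 0.0142]
tool_rot: [-0.0, 0.43, 0.903, -0.0]
force: [-0.1, -1.0, 0.1]
opening: 0.004
```

>>> {"method": "send_rows", "body": {
  "targets": [
    {"xyz": [0, 0, -0.001], "rotation": [0, 0, 0], "grip": 0},
    {"xyz": [0, 0, 0], "rotation": [0, 0, 0], "grip": 0}
  ]
}}

```text
clock: 12.75
eef_pos: [0.5512, 0.004, 0.0133]
tool_rot: [-0.0, 0.43, 0.903, -0.0]
force: [-0.6, -0.5, -0.7]
opening: 0.007
```

>>> {"method": "send_rows", "body": {
  "targets": [
    {"xyz": [0, 0, -0.001], "rotation": [0, 0, 0], "grip": 0},
    {"xyz": [0, 0, 0], "rotation": [0, 0, 0], "grip": 0}
  ]
}}

```text
clock: 12.92
eef_pos: [0.5512, 0.004, 0.0123]
tool_rot: [-0.0, 0.43, 0.903, -0.0]
force: [0.9, 0.5, 0.1]
opening: 0.004
```

>>> {"method": "send_rows", "body": {
  "targets": [
    {"xyz": [0, 0, -0.001], "rotation": [0, 0, 0], "grip": 0},
    {"xyz": [0, 0, 0], "rotation": [0, 0, 0], "grip": 0}
  ]
}}

```text
clock: 13.08
eef_pos: [0.5512, 0.004, 0.0113]
tool_rot: [-0.0, 0.43, 0.903, -0.0]
force: [-0.2, -0.0, 0.1]
opening: 0.002
```

>>> {"method": "send_rows", "body": {
  "targets": [
    {"xyz": [0, 0, -0.001], "rotation": [0, 0, 0], "grip": 0},
    {"xyz": [0, 0, 0], "rotation": [0, 0, 0], "grip": 0}
  ]
}}

```text
clock: 13.25
eef_pos: [0.5512, 0.004, 0.0103]
tool_rot: [-0.0, 0.43, 0.903, -0.0]
force: [-0.4, -0.5, -0.6]
opening: 0.006
```

>>> {"method": "send_rows", "body": {
  "targets": [
    {"xyz": [0, 0, -0.001], "rotation": [0, 0, 0], "grip": 0},
    {"xyz": [0, 0, 0], "rotation": [0, 0, 0], "grip": 0}
  ]
}}

```text
clock: 13.42
eef_pos: [0.5512, 0.004, 0.0093]
tool_rot: [-0.0, 0.43, 0.903, -0.0]
force: [-0.3, 0.3, 0.6]
opening: 0.003
```

```bash
python3 - <<'E'
from h import *
o=bot.observe(); s=bot.get_image('side'); p=bot.get_image('wrist'); print(o['force'],o['eef_pos'],proj(s,o['eef_pos']))
for l in ['tall_toe','tall_back']:
    for d in bot.mark_of(s,l):
        q=w(s,d['position'])
        if np.hypot(*(q[:2]-[.54,.0]))<.18: print(l,round(d['conf'],2),np.round(q,3),proj(s,q))
cv2.imwrite('pics/s9.png',np.hstack([cv2.resize(s['frame'][150:290,280:420],(400,400),interpolation=2),cv2.resize(p['frame'][170:390,210:430],(400,400),interpolation=2)])[:,:,::-1])
E
```

```text
[-0.3114118   0.2846656   0.58732702] [0.55123771 0.00399854 0.00931117] [350.54198839 228.08326618]
tall_toe 0.62 [0.519 0.042 0.007] [332.1194896  221.20322239]
tall_toe 0.35 [0.521 0.042 0.035] [333.26796083 213.30134527]
tall_back 0.89 [0.549 0.    0.047] [351.02844973 219.15479242]
```

>>> {"method": "send_rows", "body": {
  "targets": [
    {"xyz": [0, 0, -0.001], "rotation": [0, 0, 0], "grip": 0},
    {"xyz": [0, 0, 0], "rotation": [0, 0, 0], "grip": 0}
  ]
}}

```text
clock: 13.78
eef_pos: [0.5512, 0.004, 0.0083]
tool_rot: [-0.0, 0.43, 0.903, -0.0]
force: [0.1, 0.4, 0.8]
opening: 0.006
```

>>> {"method": "send_rows", "body": {
  "targets": [
    {"xyz": [0, 0, -0.001], "rotation": [0, 0, 0], "grip": 0},
    {"xyz": [0, 0, 0], "rotation": [0, 0, 0], "grip": 0}
  ]
}}

```text
clock: 13.95
eef_pos: [0.5513, 0.004, 0.0081]
tool_rot: [0.0, 0.43, 0.903, -0.0]
force: [-1.6, -0.3, 5.8]
opening: 0.006
```

```bash
python3 - <<'E'
import cv2
from h import *
s=bot.get_image('side'); p=bot.get_image('wrist'); print(bot.observe()['force'],bot.observe()['eef_pos'])
cv2.imwrite('pics/s10.png',np.hstack([cv2.resize(s['frame'][150:270,300:420],(400,400),interpolation=2),cv2.resize(p['frame'][170:390,210:430],(400,400),interpolation=2)])[:,:,::-1])
E
```

```text
[-1.44193357  0.25972042  5.12059586] [0.55135831 0.00393391 0.00810335]
```

View pics/s10.png

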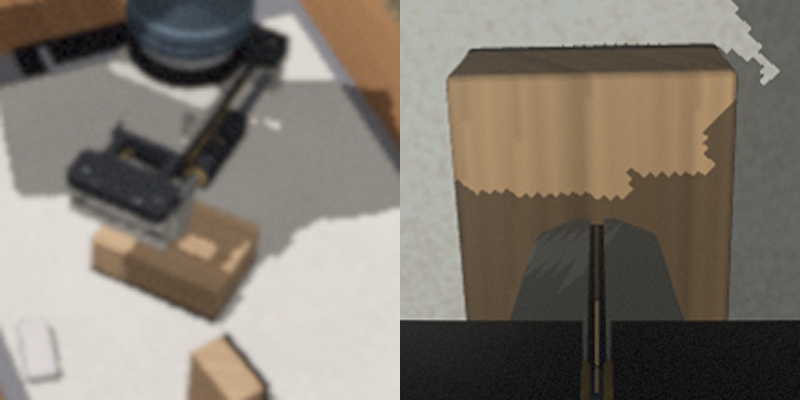

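The force is 5.8 N: the tips are on the middle of the back, with the block flat. I'll press a further 2 mm and hold for a second.

>>> {"method": "send_rows", "body": {
  "targets": [
    {"xyz": [0, 0, -0.001], "rotation": [0, 0, 0], "grip": 0},
    {"xyz": [0, 0, -0.001], "rotation": [0, 0, 0], "grip": 0},
    {"xyz": [0, 0, 0], "rotation": [0, 0, 0], "grip": 0},
    {"xyz": [0, 0, 0], "rotation": [0, 0, 0], "grip": 0}
  ]
}}

```text
clock: 14.38
eef_pos: [0.5514, 0.004, 0.008]
tool_rot: [0.001, 0.43, 0.903, 0.0]
force: [-6.5, 0.4, 21.0]
opening: 0.006
```

>>> {"method": "send_rows", "body": {
  "targets": [
    {"xyz": [0, 0, 0], "rotation": [0, 0, 0], "grip": 0},
    {"xyz": [0, 0, 0], "rotation": [0, 0, 0], "grip": 0},
    {"xyz": [0, 0, 0], "rotation": [0, 0, 0], "grip": 0},
    {"xyz": [0, 0, 0], "rotation": [0, 0, 0], "grip": 0},
    {"xyz": [0, 0, 0], "rotation": [0, 0, 0], "grip": 0},
    {"xyz": [0, 0, 0], "rotation": [0, 0, 0], "grip": 0},
    {"xyz": [0, 0, 0], "rotation": [0, 0, 0], "grip": 0},
    {"xyz": [0, 0, 0], "rotation": [0, 0, 0], "grip": 0},
    {"xyz": [0, 0, 0], "rotation": [0, 0, 0], "grip": 0},
    {"xyz": [0, 0, 0], "rotation": [0, 0, 0], "grip": 0}
  ]
}}

```text
clock: 15.22
eef_pos: [0.5514, 0.0039, 0.008]
tool_rot: [0.001, 0.43, 0.903, 0.0]
force: [-7.2, 2.3, 21.5]
opening: 0.005
```

>>> {"method": "send_rows", "body": {
  "targets": [
    {"xyz": [0, 0, 0.002], "rotation": [0, 0, 0], "grip": 0},
    {"xyz": [0, 0, 0.004], "rotation": [0, 0, 0], "grip": 0},
    {"xyz": [0, 0, 0.015], "rotation": [0, 0, 0], "grip": 0},
    {"xyz": [0, 0, 0.02], "rotation": [0, 0, 0], "grip": 0},
    {"xyz": [0, 0, 0.02], "rotation": [0, 0, 0], "grip": 0},
    {"xyz": [0, 0, 0.02], "rotation": [0, 0, 0], "grip": 0},
    {"xyz": [0, 0, 0.02], "rotation": [0, 0, 0], "grip": 0},
    {"xyz": [0, 0, 0.02], "rotation": [0, 0, 0], "grip": 0},
    {"xyz": [0, 0, 0.02], "rotation": [0, 0, 0], "grip": 0},
    {"xyz": [0, 0, 0], "rotation": [0, 0, 0], "grip": 0},
    {"xyz": [0, 0, 0], "rotation": [0, 0, 0], "grip": 0},
    {"xyz": [0, 0, 0], "rotation": [0, 0, 0], "grip": 0}
  ]
}}

```text
clock: 16.22
eef_pos: [0.5506, 0.0041, 0.1454]
tool_rot: [-0.001, 0.43, 0.903, -0.0]
force: [-0.5, 0.1, -0.4]
opening: 0.003
```

```bash
python3 - <<'E'
from h import *
s=bot.get_image('side'); print(bot.observe()['force'],bot.observe()['eef_pos'])
for l in ['tall_toe','tall_back','short_block','eraser','ink_pot']:
    for d in bot.mark_of(s,l):
        q=w(s,d['position'])
        if np.hypot(*(q[:2]-[.56,-.02]))<.18: print(l,round(d['conf'],2),np.round(q,3))
E
```

```text
[-0.37413381  0.21368046 -0.10890266] [0.55034724 0.00415284 0.14496276]
tall_toe 0.87 [0.518 0.042 0.008]
short_block 0.76 [ 0.528 -0.138  0.006]
eraser 0.64 [ 0.434 -0.04   0.01 ]
ink_pot 0.55 [ 0.714 -0.092  0.011]
```

```bash
python3 -c "
from bench import bot
print(bot.finish_job())"
```

```text
the job is handed in; nothing more can be done
None
```

I tipped the tall wooden block over its front lower edge with the shut fingers, from its bare back, so it lies on its leaf face. I then pressed the middle of its back at about 21 N for about 1 s, lifted clear to TCP z = 0.145, and handed the job in at about 16 s.

**Last checks:**
- **Tall block:** the tipping edge is at (0.518, 0.042), within about 3 mm of its start. Pictures before and during the press show the block flat. After the final lift the network did not report the back centre, and I viewed no further picture.
- **Bystanders:** the short block, eraser and ink pot are within a few mm of their first readings. The short block was standing after the tip. I did not re-measure the bowl, paint bottles, tape or mug; the arm met no resistance on the way over, and that path kept above their heights or well clear of them.
- **Robot:** no contact force after the retreat.

**What disagreed or failed:**
- **Fingertip length:** the fingertips end about 38 mm short of the stated TCP, going by where they touched the block's back. The first push therefore passed just above the block without touching it, and I repeated it 30 mm lower.
- **Mid-job fit:** one silhouette fit latched onto the wrong region, so I ignored it.
- **Sideways force:** the press also showed about 7 N sideways, but the block did not move.

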